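# Seat the keyed lid of the green dust-filter pot

### The arm

A 6-joint arm with a two-finger parallel gripper is mounted at the origin on the work surface. World frame = base frame: x ahead of the robot, y to its left, z up, the work surface at z = 0. Lengths are in mm, angles in rad, forces in N, time in s.
With the tool pointing down it reaches from about 275 to 750 mm from the base axis. Payload 10.2 kg.
Tool frame: the origin (TCP) lies between the finger pads; the fingertips stand 11 mm ahead of it and the grasp point (between the pads) lies 8 mm behind it; z points along the fingers, y is the line along which they close (so a half turn about z gives the same grasp; the last joint's range is limited). The gripper opens to 85 mm and grips with 20 to 120 N. Pads are 22 mm wide; open, the fingers measure 114 mm over their backs; the gripper's body (76 mm by 85 mm) begins 54 mm behind the grasp point. The pads swing forward as they close: fully open they stand 13 mm farther back than shut.
Start: joints at [-1.436, 0.313, 1.498, -0, 1.331, -0.223], TCP at [183.85, -491.762, 242.294] pointing down, gripper open.
Joint ranges: [-2.94, 2.94], [-0.97, 2.17], [0.19, 2.56], [-1.23, 4.37], [0.02, 3.11], [-2.88, 2.88]. Speed limits (rad/s): [2.39, 2.39, 3.01, 3.14, 3.14, 3.14].

### API

Orientations are given as a unit quaternion [w, x, y, z].
In Python, from rig import sense, eyes, finish_job gives the robot as it stands.
- The arm moves only by the shell command python3 -m jog 'ROWS' [FORCE]. ROWS is JSON, a list of rows, each a list of 7 numbers: the shift along the tool's x, y, z in m, then the turn, a rotation vector about the tool's x, y, z in rad, then the finger opening in m, from 0 to 0.0854. In form: [[dx, dy, dz, rx, ry, rz, gripper], ...]. A call has 1 to 5 rows; each row shifts and turns the commanded pose from where the row before left it, along the tool's axes as they then stand; what a row does not reach is not made up. A row lasts 1/10 s, in which the tool goes at most 50 mm and 8.59 degrees, less where a joint would pass 70% of its speed; a pose out of reach is approached as far as the arm can. A call is refused whole if a number of a shift passes 0.05 or a number of a turn 0.15, either way. A call with a gripper value outside its range is refused whole. The fingers move at their own pace and stop on an object; FORCE is the grip in N (left out, the last holds). Time passes only in rows, so rows that do not move let the fingers close. It gives the time, the measured TCP pose, the force, the opening and the grip force at its end, in the units of the state.
- sense(): the state, without advancing time (a new reading comes with each control period).
- eyes.capture(name): name is "scene" or "top" or "wrist"; returns the picture (384x512x3 uint8, red, green, blue); there is no depth.
- eyes.calibration(name): a dict with "fx", "fy", "cx", "cy" (pixels), "dist" ([k1, k2, p1, p2, k3] as OpenCV has them; the pictures are not rectified), "cam_to_world" (4x4, takes a point from camera to world coordinates); the wrist camera has in their place "mount" (4x4, takes a point from camera to tool coordinates, whose origin is the TCP and whose axes are the flange's). Camera axes: x right, y down, z forward; pixel columns grow to the right and rows downward; lengths in mm; the calibration is good to about 2 mm. A picture is of the moment at which its call begins: read the wrist's pose just before it. calibration takes no time and is no camera call.
- finish_job(): hands the job in; it is judged then, once.
The state is a dict: "time_s": time; "joints": joint angles; "dq": joint speeds; "tau": joint torques, N m; "eef_pos": TCP position; "ee_rot": TCP orientation; "force": force on the tool from outside, world axes, zero at the start; "wrist_torque": the same for the moment, N m; "grip_width": opening from 0.0 (shut) to 1.0 (fully open); "grip_force": force on a finger pad.
Only numpy, scipy, OpenCV 4.12 (cv2) and the standard library are available. Lean on these libraries where they do the work, as an engineer would, in place of code of your own. Each camera call takes 0.05 s, during which the arm holds its last target. There are 200 camera calls.

### The job

The lid of the green dust-filter pot has been put on askew and stands proud of the rim. Without lifting it off the pot, turn it by its bar handle until its red pointer is over the pot's yellow lug, let it drop so that it sits flush and fully home on the rim, and let go. The grey pot is properly closed: leave its lid as it is.

Things in the scene. Friction and masses are not known exactly. Their poses are not given: they have to be found in the camera images.
- green_lid_grip (a point): Loose white lid, 0.3 kg: flange 116 mm wide, 8 thick; across it an upright black bar 70 long, 18 thick, 40 high. Point: on the axis in the bar, 16 below its top, 24 above the flange top. x along the bar to the red pointer on the flange edge, z up. Below: three keys 10 wide, 10 tall (one under the pointer, two 120 degrees off) and a spigot 82 wide, 16 long, in the pot's mouth.
- green_pot_mouth (a point): Fixed green pot, 110 mm wide (foot 140), 90 high, bore 90, on a 4 mm mat. Point: centre of the mouth at rim height; x to the yellow lug on its side, z up. The lid's grip point is 42 mm above this point now, level, its keys riding on the rim, and 32 mm above it when home. The red pointer starts 30 to 70 degrees anticlockwise (from above) of the lug, so turn the lid clockwise.
- green_pot_notch (a point): Middle of the notch in the green pot's rim just above its yellow lug, at rim height, 50 mm from the mouth's centre. The rim has three such notches, 120 degrees apart, 28 mm wide and 14 deep, one for each key of the lid: the keys drop in when the pointer is within about 8 degrees of the lug. The lug sticks out 18 mm. Axes as the pot's.
- grey_lid_grip (a point): Lid of the fixed grey pot, already home, to be left alone. Pot and lid have the same shape and size as the green pot's, and the point and axes lie the same way in the lid. The two pots' centres are at least 200 mm apart, either one on the left.

How it is judged (in metres and radians):
At the end, for the whole second after the job is handed in: The green pot's lid is down on its rim (within 4 mm of fully home), level within 3.4 degrees, centred within 15 mm, its red pointer within 15 degrees of the yellow lug, and let go (z of green_lid_grip in the frame of green_pot_mouth below 0.036 m and horizontal distance between green_lid_grip and green_pot_mouth below 0.015 m and angle between green_lid_grip's own z axis and vertical below 0.06 rad and angle between the x axis of green_lid_grip and the x axis of green_pot_mouth, either way round below 0.26 rad); the robot touches nothing.
It fails at once if the green pot's lid is lifted off the pot (more than 28 mm above where it first rests) (z of green_lid_grip in the frame of green_pot_mouth above 0.07 m).
It fails at once if the grey pot's lid is disturbed (moved more than 12 mm) (distance of grey_lid_grip from where it was at the start of the episode above 0.012 m).
It also fails if it takes over 29 s, if anything falls off the work surface, if the arm or the gripper's body presses on something with over 40 N, if the wrist force passes 120 N, or if a joint passes its speed limit or range.

## Working session

There is one attempt and no reset: what is moved stays moved. The work goes in short steps, Python scripts to look and compute and a shell command to move; the robot and the scene stay as the last step left them, time stands still between calls to the robot, and variables do not carry over. Pictures are saved under pics/ and viewed, at most 10 in all, crops included, and the job is handed in when it is done.

```bash
mkdir -p pics; ls; python3 - <<'E'
from rig import sense, eyes
import cv2, numpy as np
s=sense();print(s)
for n in("scene","top"):
    im=eyes.capture(n);cv2.imwrite(f"pics/{n}1.png",im[:,:,::-1]);c=eyes.calibration(n);print(n,c)
print(eyes.calibration("wrist"))
a=[cv2.imread(f"pics/{n}1.png") for n in("scene","top")]
cv2.imwrite("pics/both1.png",cv2.resize(np.vstack(a),(512,768))[:,:])
E
```

```text
pics
{'time_s': 0.0, 'joints': array([-1.43640065e+00,  3.13460034e-01,  1.49842536e+00, -4.91062086e-05,
        1.33097616e+00, -2.23407439e-01]), 'dq': array([-0.0007791 , -0.00075764,  0.00045989, -0.00031528, -0.0005524 ,
        0.00019095]), 'tau': array([-1.18179792e-03, -4.12266827e+01, -2.59743798e+01, -2.58453092e-04,
        4.19728385e-03, -2.29740425e-05]), 'eef_pos': array([ 183.8055219 , -491.5216519 ,  241.73433639]), 'ee_rot': array([-6.34885847e-04,  9.84038514e-01,  1.77954490e-01,  4.40448036e-06]), 'force': array([ 0.28532496, -0.15815404, -0.3752792 ]), 'wrist_torque': array([ 0.00799408,  0.02994393, -0.00867719]), 'grip_force': 0.0, 'grip_width': 0.9975095054737222}
scene {'fx': 497.31882946554634, 'fy': 497.31882946554634, 'cx': 258.65887835522415, 'cy': 189.8923726764758, 'dist': array([0.00670595, 0.        , 0.        , 0.        , 0.        ]), 'cam_to_world': array([[-6.06731298e-01,  6.89692248e-01, -3.95223651e-01,
         9.06665196e+02],
       [ 7.94893650e-01,  5.23533849e-01, -3.06686148e-01,
         2.66681889e+02],
       [-4.60609996e-03, -5
[... 530 characters left out ...]
3.20831864e-02, -1.02015957e-01, -9.94265263e-01,
         9.59230851e+02],
       [ 0.00000000e+00,  0.00000000e+00,  0.00000000e+00,
         1.00000000e+00]])}
{'fx': 292.15396838993297, 'fy': 292.15396838993297, 'cx': 254.27018994155586, 'cy': 192.93057887913622, 'dist': array([-0.06618616,  0.        ,  0.        ,  0.        ,  0.        ]), 'mount': array([[ 8.07851778e-04, -9.47715502e-01, -3.19115456e-01,
         8.29302209e+01],
       [ 9.99999668e-01,  7.32828410e-04,  3.55165077e-04,
        -2.55956249e-01],
       [-1.02738577e-04, -3.19115637e-01,  9.47715780e-01,
        -1.32103342e+02],
       [ 0.00000000e+00,  0.00000000e+00,  0.00000000e+00,
         1.00000000e+00]])}
```

View pics/top1.png

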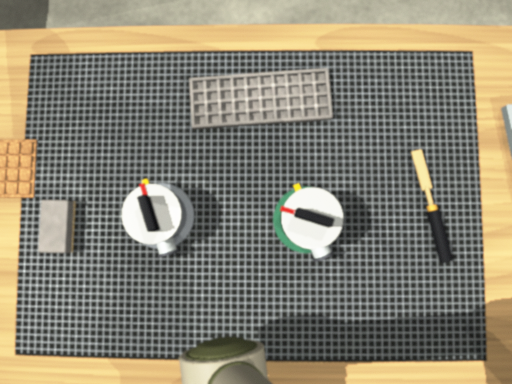

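View pics/scene1.png

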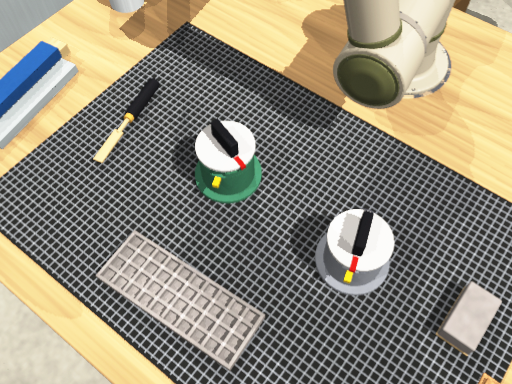

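The top view shows the green pot's lid at about (312,218), with its red pointer at (288,210) and the yellow lug at (297,188). The grey pot is at (155,215), and the scene view agrees. Next I'll locate these by colour.

```bash
cat > h.py <<'E'
import cv2, numpy as np
from rig import eyes
def ray(c,T,uv):
    K=np.array([[c['fx'],0,c['cx']],[0,c['fy'],c['cy']],[0,0,1]])
    p=cv2.undistortPoints(np.array([[uv]],float),K,c['dist'])[0,0]
    return T[:3,3],T[:3,:3]@np.array([p[0],p[1],1])
def onz(c,T,uv,z):
    o,d=ray(c,T,uv);return o+d*(z-o[2])/d[2]
def tri(a,b):
    (o1,d1),(o2,d2)=a,b
    s=np.linalg.lstsq(np.c_[d1,-d2],o2-o1,rcond=None)[0]
    p,q=o1+s[0]*d1,o2+s[1]*d2
    return (p+q)/2,np.linalg.norm(p-q)
def masks(im):
    h=cv2.cvtColor(im,cv2.COLOR_BGR2HSV);H,S,V=cv2.split(h)
    return dict(red=((H<6)|(H>174))&(S>170)&(V>120),yel=(H>20)&(H<32)&(S>200)&(V>130),white=(S<40)&(V>205),black=V<45)
def blobs(m,lo,hi):
    n,l,st,ce=cv2.connectedComponentsWithStats(m.astype(np.uint8))
    return [(st[i][4],ce[i],l==i) for i in range(1,n) if lo<=st[i][4]<=hi]
E
python3 - <<'E'
from h import *
R={}
for n in("scene","top"):
    im=cv2.imread(f"pics/{n}1.png");m=masks(im);c=eyes.calibration(n);T=c['cam_to_world']
    box=(150,260,100,220) if n=="scene" else (260,360,170,270)
    for k,z in dict(red=112,yel=84,white=112,black=152).items():
        mm=np.zeros(im.shape[:2],bool);x0,x1,y0,y1=box;mm[y0:y1,x0:x1]=m[k][y0:y1,x0:x1]
        if k=="black":
            w=np.zeros(mm.shape,np.uint8);cv2.fillConvexPoly(w,hull,1);mm&=w>0
        for a,ce,b in blobs(mm,6,6000):
            if k in("white",) and a<800 or k=='black' and a<100: continue
            ys,xs=np.nonzero(b);ps=np.c_[xs,ys].astype(np.int32)
            if k=="white":
                hull=cv2.convexHull(ps);e=cv2.fitEllipse(hull);ce=e[0]
                print('ell',np.round(e[0],1),np.round(e[1],1))
            if k=='black': print('rect',cv2.minAreaRect(ps))
            print(n,k,a,np.round(ce,1),onz(c,T,ce,z).round(1));R.setdefault(k,{})[n]=ray(c,T,ce)
for k in R:
    if len(R[k])==2: print(k,tri(R[k]['scene'],R[k]['top']))
E
```

```text
scene red 61 [240.1 162.8] [525.6 -72.3 112. ]
scene yel 66 [216.  181.9] [573.2 -94.1  84. ]
ell [215.5 151.8] [31.5 51. ]
scene white 874 [215.5 151.8] [ 534.4 -124.9  112. ]
top red 33 [286.  209.6] [525.5 -74.6 112. ]
top yel 20 [296.6 186.6] [572.2 -97.5  84. ]
ell [313.7 207.5] [39.2 57.2]
top white 1039 [313.7 207.5] [ 529.6 -126.8  112. ]
ell [311.4 227.1] [50.4 64. ]
top white 1394 [311.4 227.1] [ 492.7 -122.1  112. ]
red (array([525.11040952, -73.95879933, 110.06553109]), np.float64(1.8933396980180066))
yel (array([571.9793398 , -96.96697677,  79.66850966]), np.float64(2.19065432465952))
white (array([ 501.91351392, -139.37148404,   60.15254108]), np.float64(27.56630439540512))
```

```bash
python3 - <<'E'
from h import *
R={}
for n,s in(("scene",(225,147)),("top",(312,218))):
    im=cv2.imread(f"pics/{n}1.png");m=masks(im);c=eyes.calibration(n);T=c['cam_to_world']
    w=np.zeros(im.shape[:2],np.uint8);cv2.circle(w,s,36,1,-1)
    lid=((m['white']|m['red'])&(w>0)).astype(np.uint8)
    lid=cv2.morphologyEx(lid,cv2.MORPH_CLOSE,np.ones((13,13)));lid=cv2.morphologyEx(lid,cv2.MORPH_OPEN,cv2.getStructuringElement(2,(25,25)))
    ps=np.argwhere(lid)[:,::-1].astype(np.int32);e=cv2.fitEllipse(cv2.convexHull(ps))
    q=np.array([onz(c,T,p.astype(float),110) for p in cv2.convexHull(ps)[:,0]])
    (cc,ax,an)=cv2.fitEllipse(q[:,:2].astype(np.float32))
    print(n,np.round(e[0],1),'lid centre',np.round(cc,1),'size',np.round(ax,1))
    g=cv2.cvtColor(im,cv2.COLOR_BGR2GRAY);cv2.circle(w*0,s,1,1)
    b=blobs((g<60)&(w>0)&(np.hypot(*(np.indices(g.shape)-np.array(s[::-1])[:,None,None]))<30),100,3000)
    a,ce,bl=max(b,key=lambda t:t[0]);r=cv2.minAreaRect(np.argwhere(bl)[:,::-1].astype(np.int32))
    print('bar',a,ce.round(1),r,onz(c,T,ce,140).round(1)); 
    bx=cv2.boxPoints(r);d=sorted([(np.linalg.norm(bx[i]-bx[(i+1)%4]),i) for i in range(4)])[0][1]
    e1=(bx[d]+bx[(d+1)%4])/2;e2=(bx[(d+2)%4]+bx[(d+3)%4])/2
    p,q=onz(c,T,e1.astype(float),145),onz(c,T,e2.astype(float),145);print('ends',p.round(),q.round(),np.degrees(np.arctan2(*(p-q)[1::-1])))
E
```

```text
Traceback (most recent call last):
cv2.error: OpenCV(4.12.0) /io/opencv/modules/imgproc/src/shapedescr.cpp:356: error: (-215:Assertion failed) n >= 0 && (depth == CV_32F || depth == CV_32S) in function 'fitEllipseNoDirect'
```

```bash
python3 - <<'E'
from h import *
for n,s in(("scene",(225,147)),("top",(312,218))):
    im=cv2.imread(f"pics/{n}1.png");m=masks(im);c=eyes.calibration(n);T=c['cam_to_world']
    w=np.zeros(im.shape[:2],np.uint8);cv2.circle(w,s,34,1,-1);w=w>0
    lid=((m['white']|m['red'])&w).astype(np.uint8)
    lid=cv2.morphologyEx(lid,cv2.MORPH_OPEN,np.ones((3,3)))
    h=cv2.convexHull(np.argwhere(lid)[:,::-1].astype(np.int32))
    q=np.array([onz(c,T,p.astype(float),110) for p in h[:,0]])
    (cc,ax,an)=cv2.fitEllipse(q[:,:2].astype(np.float32))
    print(n,'lid centre',np.round(cc,1),'size',np.round(ax,1),len(h))
    g=cv2.cvtColor(im,cv2.COLOR_BGR2GRAY);ins=cv2.fillConvexPoly(np.zeros_like(g),h,1)>0
    if n=='scene': ins=w
    a,ce,bl=max(blobs((g<60)&ins,60,3000),key=lambda t:t[0]);r=cv2.minAreaRect(np.argwhere(bl)[:,::-1].astype(np.int32))
    bx=cv2.boxPoints(r);d=min((np.linalg.norm(bx[i]-bx[(i+1)%4]),i) for i in range(4))[1]
    e1=(bx[d]+bx[(d+1)%4])/2;e2=(bx[(d+2)%4]+bx[(d+3)%4])/2
    p,q=onz(c,T,e1.astype(float),145),onz(c,T,e2.astype(float),145);print('bar',a,ce.round(1),onz(c,T,ce,140).round(1),'ends',p.round(),q.round(),np.degrees(np.arctan2(*(p-q)[1::-1])))
E
```

```text
scene lid centre [ 509.6 -121.2] size [114.6 120.4] 25
bar 522 [223.7 137.3] [ 513.4 -119.6  140. ] ends [ 501. -164.  145.] [530. -75. 145.] -108.2604206940131
top lid centre [ 509.5 -123.3] size [114.6 121.4] 30
bar 299 [314.  217.2] [ 510.4 -123.6  140. ] ends [520. -90. 145.] [ 500. -154.  145.] 72.6112592892205
```

The lid centre is at about (509.5,-122.5), and the size fits at 115–120 mm against 116. The pointer is at 72.3° and the lug at 22°, so it needs about 50° clockwise. The bar is at about 72.5°. I'll move above it, then yaw -52°.

```bash
python3 -m jog '[[0.036,-0.0193,0,0,0,0,0.085],[0.036,-0.0193,0,0,0,0,0.085],[0.036,-0.0193,0,0,0,0,0.085],[0.036,-0.0193,0,0,0,0,0.085],[0.036,-0.0193,0,0,0,0,0.085]]' 25 && python3 -m jog '[[0.036,-0.0193,0,0,0,0,0.085],[0.036,-0.0193,0,0,0,0,0.085],[0.036,-0.0193,0,0,0,0,0.085],[0.036,-0.0193,0,0,0,0,0.085],[0.036,-0.0193,0,0,0,0,0.085]]' && python3 -m jog '[[0.036,-0.0193,0,0,0,0,0.085],[0.036,-0.0193,0,0,0,0,0.085],[0,0,0,0,0,-0.145,0.085],[0,0,0,0,0,-0.145,0.085],[0,0,0,0,0,-0.145,0.085]]' && python3 -m jog '[[0,0,0,0,0,-0.145,0.085],[0,0,0,0,0,-0.145,0.085],[0,0,0,0,0,-0.145,0.085],[0,0,0,0,0,-0.036,0.085],[0,0,0,0,0,0,0.085]]'
python3 - <<'E'
from rig import sense, eyes
from h import *
from scipy.spatial.transform import Rotation as Ro
s=sense();im=eyes.capture("wrist")[:,:,::-1].copy();cv2.imwrite("pics/w1.png",im)
q=s['ee_rot'];T=np.eye(4);T[:3,:3]=Ro.from_quat([*q[1:],q[0]]).as_matrix();T[:3,3]=s['eef_pos'];np.save('T1.npy',T)
print(s['time_s'],s['eef_pos'],np.degrees(np.arctan2(T[1,0],T[0,0])),T[:3,2],s['joints'])
c=eyes.calibration("wrist");W=T@c['mount'];m=masks(im)
for k,z in dict(red=112,yel=80,black=152).items():
    for a,ce,b in blobs(m[k],60,30000):
        print(k,a,ce.round(1),onz(c,W,ce,z).round(1))
E
```

```text
time_s: 0.6
eef_pos: [319.4, -336.9, 242.1]
ee_rot: [-0.0, 0.984, 0.178, -0.0]
force: [0.1, -0.8, 0.5]
grip_width: 0.996
grip_force: 0.0
time_s: 1.1
eef_pos: [454.3, -183.4, 242.2]
ee_rot: [-0.0, 0.984, 0.178, -0.0]
force: [0.3, -1.5, -0.5]
grip_width: 0.997
grip_force: 0.0
time_s: 1.6
eef_pos: [507.4, -123.1, 241.9]
ee_rot: [-0.0, 0.921, 0.389, -0.0]
force: [1.4, -0.0, 0.1]
grip_width: 0.992
grip_force: 0.0
time_s: 2.1
eef_pos: [507.3, -123.5, 242.0]
ee_rot: [-0.0, 0.807, 0.591, -0.0]
force: [-0.0, 0.5, -0.0]
grip_width: 0.997
grip_force: 0.0
2.1 [ 507.27725481 -123.48685914  242.00878984] 72.4178022274467 [-5.75225064e-04  3.19224855e-04 -9.99999784e-01] [-4.63442602e-01  3.07028071e-01  1.50641668e+00  2.92622858e-05
  1.32880515e+00 -1.56582425e-01]
red 291 [256.5 133. ] [524.9 -75.9 112. ]
black 85 [189.2   4.3] [508.8  25.9 152. ]
black 208 [257.9 158.1] [521.4 -89.8 152. ]
black 495 [ 77.4 247.4] [ 346.  -117.3  152. ]
black 65 [265.9 214.1] [ 513.7 -136.4  152. ]
black 1608 [155.  291.9] [ 393.9 -180.3  152. ]
black 1920 [357.3 299.5] [ 570.2 -244.9  152. ]
black 3639 [ 58.2 356.8] [ 255.8 -228.6  152. ]
black 1097 [292.7 330.9] [ 503.1 -262.3  152. ]
black 2664 [460.4 362.1] [ 664.4 -367.   152. ]
black 3030 [247.5 366.6] [ 446.3 -294.7  152. ]
```

View pics/w1.png

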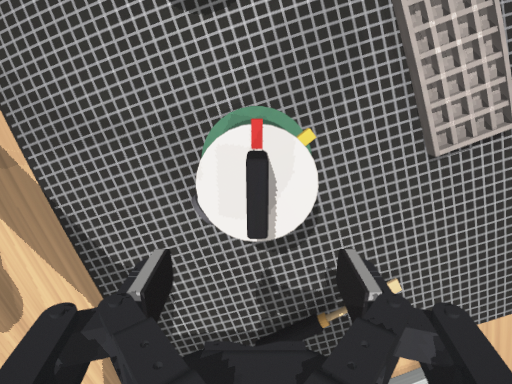

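The wrist view shows the bar upright in the picture, column about 257, rows 151–238. The pointer is at (257,133) and the yellow lug at (306,138). I'll compute the fine offsets.

```bash
python3 - <<'E'
from h import *
T=np.load('T1.npy');c=eyes.calibration("wrist");W=T@c['mount']
im=cv2.imread('pics/w1.png');hsv=cv2.cvtColor(im,cv2.COLOR_BGR2HSV);H,S,V=cv2.split(hsv)
def loc(uv,z): return (np.linalg.inv(T)@np.r_[onz(c,W,uv,z),1])[:3].round(1), onz(c,W,uv,z).round(1)
w=np.zeros(V.shape,np.uint8);cv2.circle(w,(257,183),60,1,-1)
ps=np.argwhere((V<90)&(w>0)&(np.abs(np.arange(512)-257)<16)[None]&(np.arange(384)>145)[:,None])[:,::-1].astype(np.int32)
x,y,ww,hh=cv2.boundingRect(ps);print(x,y,ww,hh)
print('top ends',loc((x+ww/2,y),152),loc((x+ww/2,y+hh),152))
for a,ce,b in blobs((H>20)&(H<34)&(S>130)&(V>130)&(np.abs(np.indices(V.shape)[0]-138)<20),20,3000): print('yel',a,ce,loc(ce,80))
wh=((S<40)&(V>190)&(w>0)).astype(np.uint8)
w2=w*0;cv2.circle(w2,(257,183),64,1,-1);wh=((S<40)&(V>190)&(w2>0)).astype(np.uint8);wh=cv2.morphologyEx(wh,2,np.ones((5,5)))
h=cv2.convexHull(np.argwhere(wh)[:,::-1].astype(np.int32))
q=np.array([onz(c,W,p.astype(float),110) for p in h[:,0]]);print(cv2.fitEllipse(q[:,:2].astype(np.float32)))
E
```

```text
243 151 30 93
top ends (array([41.9,  3.4, 90. ]), array([523.1, -84.5, 152. ])) (array([-38. ,   3.8,  90. ]), array([ 499.3, -160.8,  152. ]))
yel 190 [306.37368421 136.28421053] (array([ 43.7,  52.7, 162. ]), array([570.6, -97.7,  80. ]))
((509.9853820800781, -123.56549835205078), (115.93287658691406, 115.98065185546875), 60.05954360961914)
```

The lid centre is (510,-123.6) with a 116 mm fit, and it needs about 49.5° clockwise. I'll shift 2.6 mm in y and 0.7 mm in x, go down 111 mm and close.

```bash
python3 -m jog '[[0.0007,0.0026,0.03,0,0,0,0.06],[0,0,0.03,0,0,0,0.05],[0,0,0.025,0,0,0,0.045],[0,0,0.018,0,0,0,0.045],[0,0,0.008,0,0,0,0.045]]' 30 && python3 -m jog '[[0,0,0,0,0,0,0.03],[0,0,0,0,0,0,0.01],[0,0,0,0,0,0,0.01],[0,0,0,0,0,0,0.01],[0,0,0,0,0,0,0.01]]' 30
```

```text
time_s: 2.65
eef_pos: [509.4, -123.3, 129.6]
ee_rot: [-0.001, 0.807, 0.59, -0.001]
force: [0.4, 0.3, 0.1]
grip_width: 0.528
grip_force: 0.0
time_s: 3.15
eef_pos: [510.5, -123.9, 132.1]
ee_rot: [0.001, 0.807, 0.591, 0.0]
force: [0.2, 0.0, 4.3]
grip_width: 0.205
grip_force: 34.7
```

Gripped (width 17.5 mm, 35 N). Now turning clockwise, which is +rz in the tool frame.

```bash
python3 -m jog '[[0,0,0,0,0,0.1,0.01],[0,0,0,0,0,0.12,0.01],[0,0,0,0,0,0.12,0.01],[0,0,0,0,0,0.12,0.01],[0,0,0,0,0,0.1,0.01]]' && python3 -m jog '[[0,0,0,0,0,0.1,0.01],[0,0,0,0,0,0.1,0.01],[0,0,0,0,0,0.08,0.01],[0,0,0,0,0,0.02,0.01],[0,0,0,0,0,0,0.01]]'
```

```text
time_s: 3.65
eef_pos: [510.5, -123.8, 132.1]
ee_rot: [0.001, 0.939, 0.343, 0.001]
force: [1.3, -0.5, 3.6]
grip_width: 0.207
grip_force: 34.8
time_s: 4.15
eef_pos: [509.9, -123.6, 131.1]
ee_rot: [-0.0, 0.98, 0.201, -0.0]
force: [-0.2, -0.2, -2.7]
grip_width: 0.206
grip_force: 33.7
```

The yaw is 23.2°. The lid's weight now hangs on the gripper, so the keys are over the notches. Lowering 10 mm.

```bash
python3 -m jog '[[0,0,0.003,0,0,0,0.01],[0,0,0.003,0,0,0,0.01],[0,0,0.003,0,0,0,0.01],[0,0,0.001,0,0,0,0.01],[0,0,0,0,0,0,0.01]]'
```

```text
time_s: 4.65
eef_pos: [510.1, -123.7, 122.1]
ee_rot: [0.0, 0.98, 0.201, 0.0]
force: [-4.7, 1.4, 6.6]
grip_width: 0.205
grip_force: 35.2
```

Down 9–10 mm with light contact, which matches seating. Release, retreat and check.

```bash
python3 -m jog '[[0,0,0,0,0,0,0.025],[0,0,0,0,0,0,0.045],[0,0,0,0,0,0,0.045],[0,0,0,0,0,0,0.045],[0,0,-0.01,0,0,0,0.05]]' && python3 -m jog '[[0,0,-0.02,0,0,0,0.05],[0,0,-0.03,0,0,0,0.05],[0,0,-0.03,0,0,0,0.05],[0,0,-0.03,0,0,0,0.085],[0,0,0,0,0,0,0.085]]'
python3 - <<'E'
from rig import sense, eyes
from h import *
from scipy.spatial.transform import Rotation as Ro
s=sense();im=eyes.capture("wrist")[:,:,::-1].copy();sc=eyes.capture("scene")[:,:,::-1].copy()
cv2.imwrite("pics/w2.png",np.hstack([cv2.resize(im,(400,300)),cv2.resize(sc[90:290,150:417],(400,300))]))
q=s['ee_rot'];T=np.eye(4);T[:3,:3]=Ro.from_quat([*q[1:],q[0]]).as_matrix();T[:3,3]=s['eef_pos']
c=eyes.calibration("wrist");W=T@c['mount'];c2=eyes.calibration("scene");T2=c2['cam_to_world']
r1=max(blobs(masks(im)['red'],60,9999),key=lambda t:t[0])[1]
for a,r,_ in blobs(masks(sc)['red'],20,999): print('red scene',a,r,tri(ray(c,W,r1),ray(c2,T2,r)))
H,S,V=cv2.split(cv2.cvtColor(im,cv2.COLOR_BGR2HSV))
for a,ce,b in blobs((H>20)&(H<34)&(S>130)&(V>130),60,3000): print('yel',a,ce.round(),onz(c,W,ce,80).round(1))
print(r1,onz(c,W,r1,102).round(1),s['eef_pos'],s['force'])
E
```

```text
time_s: 5.15
eef_pos: [509.5, -123.4, 130.6]
ee_rot: [-0.001, 0.98, 0.201, -0.001]
force: [0.2, 0.1, 0.6]
grip_width: 0.584
grip_force: 0.0
time_s: 5.65
eef_pos: [511.4, -124.2, 246.0]
ee_rot: [0.002, 0.98, 0.201, 0.003]
force: [-0.0, -0.0, 0.1]
grip_width: 0.903
grip_force: 0.0
red scene 63 [217.47619048 169.22222222] (array([ 555.38770005, -103.8727759 ,   96.98630782]), np.float64(0.14718424566363533))
red scene 77 [353.53246753 264.14285714] (array([526.00874091,  41.3509731 , -21.03301596]), np.float64(302.73925387774005))
yel 152 [254. 114.] [572.2 -98.6  80. ]
[251.93902439 133.86585366] [ 555.9 -103.6  102. ] [ 511.36750995 -124.21471363  245.95108214] [-0.04396439 -0.01484729  0.07500965]
```

View pics/w2.png

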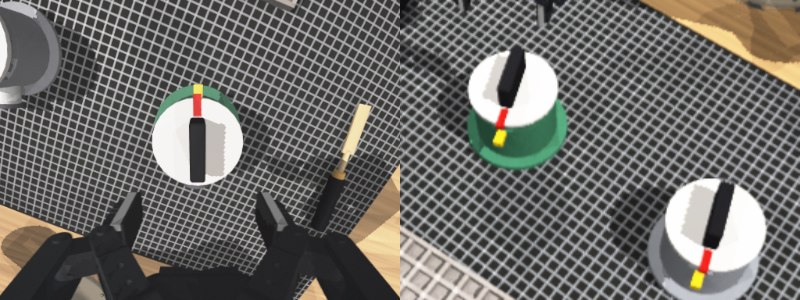

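The pointer is in line with the lug in both views (197,105 and 501,119). Its triangulated height fell from 110 to 97 mm, so the lid has dropped and sits like the grey one, and the gripper is clear of it.

```bash
python3 -c "
from rig import finish_job;print(finish_job())"
```

```text
the job is handed in; nothing more can be done
None
```

I turned the green pot's lid about 49° clockwise until its pointer lined up with the lug, lowered it home, let go and handed the job in at about 6 s; the grey pot was not touched, and the hand-in returned no verdict.

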